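# Hang two rinsed mixing cups on sprung draining pegs

### The arm

A 6-joint arm with a two-finger parallel gripper is mounted at the origin on a cart in front of the work surface, level with it; the furniture and walls round the work are solid. World frame = base frame: x ahead of the robot, y to its left, z up, the work surface at z = 0. Lengths are in mm, angles in rad, forces in N, time in s.
With the tool pointing down it reaches from about 400 to 925 mm from the base axis. Payload 12.5 kg.
Tool frame: the origin (TCP) lies between the finger pads; the fingertips stand 19 mm ahead of it and the grasp point (between the pads) is the TCP (env.tips_ahead is the distance from the TCP to the fingertips, in mm); z points along the fingers, y is the line along which they close (so a half turn about z gives the same grasp; the last joint's range is limited). The gripper opens to 95 mm and grips with 3 to 60 N. Pads are 20 mm wide; open, the fingers measure 119 mm over their backs; the gripper's body (75 mm by 180 mm) begins 59 mm behind the grasp point.
Start: joints at [-1.29, 0.491, 1.559, -0, 1.092, -0.106], TCP at [235.79, -578.833, 233.661] pointing down, gripper open.
Joint ranges: [-3.1, 3.1], [-0.84, 2.19], [0.05, 2.79], [-1.13, 4.28], [0.06, 2.93], [-2.69, 2.69]. Speed limits (rad/s): [2.22, 2.22, 2.79, 3.14, 3.14, 3.14].

### API

Orientations are given as [roll, pitch, yaw] about the fixed x, y, z axes, in that order (R = Rz(yaw) Ry(pitch) Rx(roll)).
In Python, from cell import env gives the robot as it stands.
- The arm moves only by the shell command python3 -m crank 'ROWS'. ROWS is JSON, a list of rows, each a list of 5 numbers: the shift along the tool's x, y, z in mm, then the turn about the tool's z in degrees, then the finger opening in mm, from 0 to 95.1. In form: [[dx, dy, dz, yaw, grip], ...]. A call has 1 to 10 rows; each row is the pose to reach, as a shift and turn from the pose commanded when the call began, along the tool's axes at that moment; what a row does not reach only later rows make up. A row lasts 1/12 s, in which the tool goes at most 41.7 mm and 7.16 degrees, less where a joint would pass 70% of its speed; a pose out of reach is approached as far as the arm can. A call with a gripper value outside its range is refused whole. The fingers move at their own pace and stop on an object; the grip force is fixed at half the most. Time passes only in rows, so rows that repeat a pose let the fingers close. It gives the time, the measured TCP pose, the force, the opening and the grip force at its end, in the units of the state.
- env.state(): the state, without advancing time (a new reading comes with each control period).
- env.read_camera(name): name is "scene" or "top" or "wrist"; returns a dict with "img" (384x512x3 uint8, blue, green, red), "K" (3x3 intrinsics, pixels), "pose" (4x4, takes a point from camera to world coordinates). Camera axes: x right, y down, z forward; pixel columns grow to the right and rows downward; lengths in mm; the calibration is good to about 2 mm. A picture is of the moment at which its call begins. There is no depth.
- env.job_done(): hands the job in; it is judged then, once.
The state is a dict: "t": time; "joints": joint angles; "qvel": joint speeds; "tau": joint torques, N m; "eef_pos": TCP position; "tcp_rot": TCP orientation; "ft_force": force on the tool from outside, world axes, zero at the start; "moment": the same for the moment, N m; "opening": opening from 0.0 (shut) to 1.0 (fully open); "grip_force": force on a finger pad.
Only numpy, scipy, OpenCV 4.12 (cv2) and the standard library are available. Lean on these libraries where they do the work, as an engineer would, in place of code of your own. Each camera call takes 0.05 s, during which the arm holds its last target. There are 200 camera calls.

### The job

Hang the two rinsed mixing cups mouth-down on the two leaning pegs of the drain rack, one on each peg, in either order. The pegs' leaf springs grip the cups, so push each one down along its peg until you feel its rim meet the stop, without forcing it, and let go. Leave the jar, the pine offcut and the sanding block where they are.

Things in the scene. Friction and masses are not known exactly. Their poses are not given: they have to be found in the camera images.
- blue_cup_centre (a point): Blue plastic mixing cup, standing mouth-down, 86 mm tall, a closed flat base on top. This point is on its axis, half-way up; z points out of the closed base. Outside 60 mm across at the base, widening to 64 mm near the mouth, 66 mm over the rim bead (lowest 6 mm); inside 58 mm across at the mouth, 53 mm at the base, 81 mm deep. 0.1 to 0.16 kg.
- orange_cup_centre (a point): Orange plastic mixing cup, standing mouth-down, 86 mm tall, a closed flat base on top. This point is on its axis, half-way up; z points out of the closed base. Outside 60 mm across at the base, widening to 64 mm near the mouth, 66 mm over the rim bead (lowest 6 mm); inside 58 mm across at the mouth, 53 mm at the base, 81 mm deep. 0.1 to 0.16 kg.
- left_peg: Left peg seen from the robot: white plastic plug leaning 35 degrees from vertical, towards the rack's front. Origin on its axis; z runs along the axis, out of the nose, which is 62 mm from the origin. Plug 46 mm thick from 0 to 22 mm, 42 mm at 46 mm, 24 mm at 60 mm. A brass leaf spring on its underside, 10 to 50 mm from the origin, bulges 13 mm out. Its stop: see drain_rack.
- right_peg: Right peg seen from the robot: white plastic plug leaning 35 degrees from vertical, towards the rack's front. Origin on its axis; z runs along the axis, out of the nose, which is 62 mm from the origin. Plug 46 mm thick from 0 to 22 mm, 42 mm at 46 mm, 24 mm at 60 mm. A brass leaf spring on its underside, 10 to 50 mm from the origin, bulges 13 mm out. Parallel to the left peg, 140 mm from it.
- drain_rack: Fixed: board 110x240 mm on legs, top 52 mm up. Origin under its centre; -x is its front. On each plug a dark 3-armed stop (left_stop, right_stop; arms reach 39 mm from the axis) was set by hand: its face lies 0 to 12 mm along the peg's z, unmeasured, differing per peg. From z = 35 mm down the leaf rubs on the rim (5 to 14 N; a cup let go there stays put); at the stop the force rises steeply.
- floor_fan: Large fixed fan at the right of the work, an obstacle for arm and gripper: from its origin on the bench it reaches 0.28 m towards the robot, 0.21 m to the left and 0.46 m up. Go over it or round its robot side.
- white_jar: Closed white jar, 67 mm across, 68 mm tall; bystander. Origin under its centre.
- pine_cube: Pine offcut, 48 x 55 x 45 mm; bystander. Origin under its centre.
- sanding_block: Brown sanding block, 63 x 114 x 31 mm; bystander. Origin under its centre.

How it is judged (in metres and radians):
On the way, in this order (a step that is already met when the one before it is completed fails the run):
1. one cup is fully home on a peg (((z of blue_cup_centre in the frame of left_stop between 0.039 and 0.0455 m and distance between blue_cup_centre and left_stop below 0.0475 m and angle between the z axis of blue_cup_centre and the z axis of left_stop, either way round below 0.1 rad and angle between blue_cup_centre's own z axis and vertical below 0.9 rad) or (z of blue_cup_centre in the frame of right_stop between 0.039 and 0.0455 m and distance between blue_cup_centre and right_stop below 0.0475 m and angle between the z axis of blue_cup_centre and the z axis of right_stop, either way round below 0.1 rad and angle between blue_cup_centre's own z axis and vertical below 0.9 rad) or (z of orange_cup_centre in the frame of left_stop between 0.039 and 0.0455 m and distance between orange_cup_centre and left_stop below 0.0475 m and angle between the z axis of orange_cup_centre and the z axis of left_stop, either way round below 0.1 rad and angle between orange_cup_centre's own z axis and vertical below 0.9 rad) or (z of orange_cup_centre in the frame of right_stop between 0.039 and 0.0455 m and distance between orange_cup_centre and right_stop below 0.0475 m and angle between the z axis of orange_cup_centre and the z axis of right_stop, either way round below 0.1 rad and angle between orange_cup_centre's own z axis and vertical below 0.9 rad))), for 0.2 s.
2. both cups are fully home, one on each peg ((((z of blue_cup_centre in the frame of left_stop between 0.039 and 0.0455 m and distance between blue_cup_centre and left_stop below 0.0475 m and angle between the z axis of blue_cup_centre and the z axis of left_stop, either way round below 0.1 rad and angle between blue_cup_centre's own z axis and vertical below 0.9 rad) and (z of orange_cup_centre in the frame of right_stop between 0.039 and 0.0455 m and distance between orange_cup_centre and right_stop below 0.0475 m and angle between the z axis of orange_cup_centre and the z axis of right_stop, either way round below 0.1 rad and angle between orange_cup_centre's own z axis and vertical below 0.9 rad)) or ((z of blue_cup_centre in the frame of right_stop between 0.039 and 0.0455 m and distance between blue_cup_centre and right_stop below 0.0475 m and angle between the z axis of blue_cup_centre and the z axis of right_stop, either way round below 0.1 rad and angle between blue_cup_centre's own z axis and vertical below 0.9 rad) and (z of orange_cup_centre in the frame of left_stop between 0.039 and 0.0455 m and distance between orange_cup_centre and left_stop below 0.0475 m and angle between the z axis of orange_cup_centre and the z axis of left_stop, either way round below 0.1 rad and angle between orange_cup_centre's own z axis and vertical below 0.9 rad)))), for 0.2 s.
At the end, for the whole second after the job is handed in: Each peg carries one cup, mouth-down, its rim within 2.5 mm of the peg's stop and its axis within 0.1 rad of the peg's ((((z of blue_cup_centre in the frame of left_stop between 0.039 and 0.0455 m and distance between blue_cup_centre and left_stop below 0.0475 m and angle between the z axis of blue_cup_centre and the z axis of left_stop, either way round below 0.1 rad and angle between blue_cup_centre's own z axis and vertical below 0.9 rad) and (z of orange_cup_centre in the frame of right_stop between 0.039 and 0.0455 m and distance between orange_cup_centre and right_stop below 0.0475 m and angle between the z axis of orange_cup_centre and the z axis of right_stop, either way round below 0.1 rad and angle between orange_cup_centre's own z axis and vertical below 0.9 rad)) or ((z of blue_cup_centre in the frame of right_stop between 0.039 and 0.0455 m and distance between blue_cup_centre and right_stop below 0.0475 m and angle between the z axis of blue_cup_centre and the z axis of right_stop, either way round below 0.1 rad and angle between blue_cup_centre's own z axis and vertical below 0.9 rad) and (z of orange_cup_centre in the frame of left_stop between 0.039 and 0.0455 m and distance between orange_cup_centre and left_stop below 0.0475 m and angle between the z axis of orange_cup_centre and the z axis of left_stop, either way round below 0.1 rad and angle between orange_cup_centre's own z axis and vertical below 0.9 rad)))); the robot touches nothing.
It fails at once if a cup is forced against the rack with more than 100 N (contact force between any of blue_cup, orange_cup and drain_rack above 100 N).
It fails at once if jar, pine offcut or sanding block moved by more than 30 mm (distance of any of white_jar, pine_cube, sanding_block from where it was at the start of the episode above 0.03 m).
It also fails if it takes over 61 s, if anything falls off the work surface, if the arm or the gripper's body presses on something with over 40 N, if the wrist force passes 120 N, or if a joint passes its speed limit or range.

## Working session

There is one attempt and no reset: what is moved stays moved. The work goes in short steps, Python scripts to look and compute and a shell command to move; the robot and the scene stay as the last step left them, time stands still between calls to the robot, and variables do not carry over. Pictures are saved under pics/ and viewed, at most 10 in all, crops included, and the job is handed in when it is done.

```bash
ls; mkdir -p pics
python3 - <<'E'
from cell import env
import cv2,numpy as np
for n in("scene","top"):
    c=env.read_camera(n); cv2.imwrite(f"pics/{n}0.png",c["img"]); print(n,c["K"].round(1).tolist(),c["pose"].round(3).tolist())
    np.savez(f"{n}0.npz",**c)
print(env.state())
E
```

```text
pics
scene [[360.7, 0.0, 252.8], [0.0, 360.7, 194.9], [0.0, 0.0, 1.0]] [[-0.553, -0.324, 0.768, -156.419], [-0.833, 0.222, -0.507, 645.828], [-0.006, -0.92, -0.393, 479.343], [0.0, 0.0, 0.0, 1.0]]
top [[485.4, 0.0, 252.8], [0.0, 485.4, 186.9], [0.0, 0.0, 1.0]] [[-0.001, -0.981, 0.194, 226.15], [-1.0, -0.002, -0.014, 168.046], [0.014, -0.194, -0.981, 1685.028], [0.0, 0.0, 0.0, 1.0]]
{'t': 0.1, 'joints': array([-1.28960754e+00,  4.91475216e-01,  1.55940741e+00, -1.45968597e-05,
        1.09170920e+00, -1.05614604e-01]), 'qvel': array([ 0.00018928, -0.00118789, -0.00157963, -0.00123627,  0.00046769,
       -0.00053857]), 'tau': array([ 2.28661549e-03, -6.13621759e+01, -2.58607239e+01,  6.93403138e-02,
        4.69883275e-02, -4.01689067e-05]), 'eef_pos': array([ 235.72003225, -578.61940309,  233.12861947]), 'tcp_rot': array([-3.14059768e+00, -9.24565279e-05,  3.86810079e-01]), 'ft_force': array([ 0.28343553,  0.42152233, -0.37011185]), 'moment': array([ 0.01275433, -0.00417152, -0.05517731]), 'grip_force': 0.0, 'opening': 0.9995441614041646}
```

```bash
python3 -m crank --help 2>&1 | head -20
```

```text
invalid input: not JSON, or not a number
```

View pics/scene0.png

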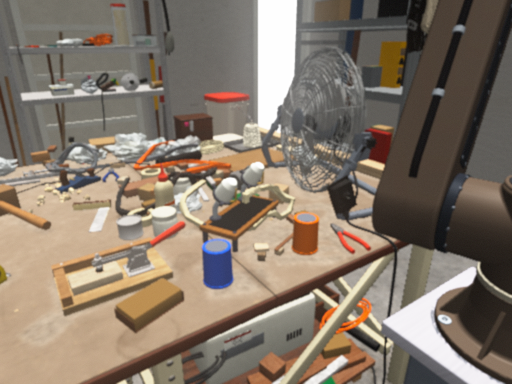

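View pics/top0.png

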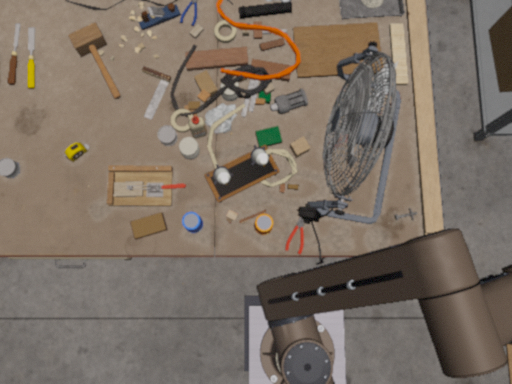

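The scene view shows the blue cup at about (217,263), the orange cup at (305,233), and the pegs at (228,190) and (253,172). In the top view blue is at (192,221), orange at (264,222), and the pegs at (222,176) and (261,157). The tool stays vertical, so each cup has to pivot in the grip, which means I grasp it across the rack's y axis. Next is an enlarged composite.

Run:
```python
import cv2,numpy as np
a=cv2.imread("pics/top0.png")[142:242,170:303]; b=cv2.imread("pics/scene0.png")[155:292,195:328]
a=cv2.resize(a,None,fx=6,fy=6,interpolation=cv2.INTER_CUBIC); 
for i in range(0,133,10): cv2.putText(a,str(170+i),(i*6,10),0,.35,(0,255,255)); cv2.line(a,(i*6,12),(i*6,600),(0,255,255),1) if i%20==0 else 0
for j in range(0,100,20): cv2.putText(a,str(142+j),(0,j*6+4),0,.35,(0,255,255)); cv2.line(a,(0,j*6),(800,j*6),(0,255,255),1)
cv2.imwrite("pics/ca.png",a)
b=cv2.resize(b,None,fx=4.35,fy=4.35,interpolation=cv2.INTER_CUBIC); s=4.35
for i in range(5,133,20): cv2.putText(b,str(195+i),(int(i*s),10),0,.35,(0,255,255)); cv2.line(b,(int(i*s),12),(int(i*s),600),(0,255,255),1)
for j in range(5,137,20): cv2.putText(b,str(155+j),(0,int(j*s)),0,.35,(0,255,255)); cv2.line(b,(0,int(j*s)),(800,int(j*s)),(0,255,255),1)
cv2.imwrite("pics/cb.png",b); print(a.shape,b.shape)
```

```text
(600, 798, 3) (596, 579, 3)
```

View pics/ca.png

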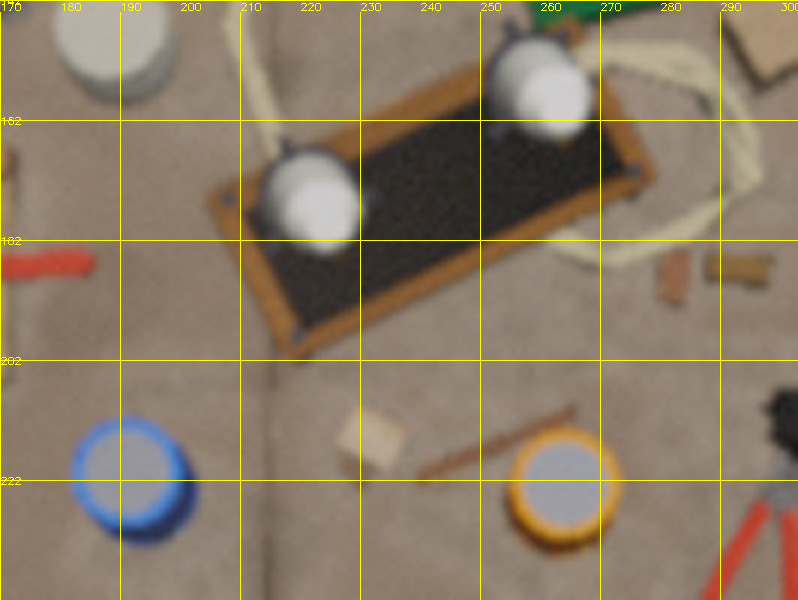

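View pics/cb.png

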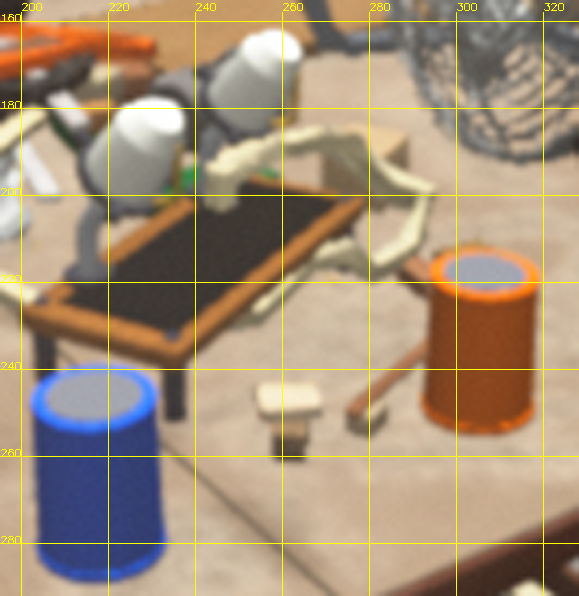

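Crop readings. Top view: blue base (191.4,221.0), orange base (264.2,222.6), board corners (204.7,175.3), (218.3,202), (279.2,170.7), (265.8,146.2), noses (224.2,176.7) and (262.5,158.7). Scene view: noses (231,182) and (257.5,167), blue base centre (217,246.5), orange base centre (306.5,218).

```bash
cat > h.py <<'E'
import numpy as np,cv2
from scipy.spatial.transform import Rotation as R
def ray(c,p):
    d=c["pose"][:3,:3]@np.linalg.inv(c["K"])@[p[0],p[1],1]; return c["pose"][:3,3],d/np.linalg.norm(d)
def atz(c,p,z):
    o,d=ray(c,p); return o+d*(z-o[2])/d[2]
def tri(c1,p1,c2,p2):
    o1,d1=ray(c1,p1);o2,d2=ray(c2,p2)
    s=np.linalg.lstsq(np.c_[d1,-d2],o2-o1,rcond=None)[0]
    a,b=o1+s[0]*d1,o2+s[1]*d2; return (a+b)/2,np.linalg.norm(a-b)
def proj(c,P):
    q=np.linalg.inv(c["pose"])@np.append(P,1); q=c["K"]@q[:3]; return q[:2]/q[2]
E
python3 - <<'E'
from h import *
np.set_printoptions(precision=1,suppress=True)
T=dict(np.load("top0.npz"));S=dict(np.load("scene0.npz"))
print("blue",atz(T,(191.4,221),86),atz(S,(217,246.5),86),"or",atz(T,(264.2,222.6),86),atz(S,(306.5,218),86))
C=np.array([atz(T,p,52) for p in((204.7,175.3),(218.3,202),(279.2,170.7),(265.8,146.2))]);print(C,C.mean(0))
print("len",[np.linalg.norm(C[i]-C[(i+1)%4]) for i in range(4)])
e=C[0]+C[1]-C[2]-C[3]; print("yaw from y",np.degrees(np.arctan2(-e[0],e[1])))
e=C[0]+C[3]-C[1]-C[2]; print("yaw from x",np.degrees(np.arctan2(e[1],e[0])))
for a,b in(((224.2,176.7),(231,182)),((262.5,158.7),(257.5,167))): print(tri(T,a,S,b))
E
```

```text
blue [426.8 349.   86. ] [427.  351.2  86. ] or [421.7 108.2  86. ] [421.6 109.9  86. ]
[[589.2 311.   52. ]
 [496.2 263.   52. ]
 [606.1  54.2  52. ]
 [693.7 100.   52. ]] [596.3 182.   52. ]
len [np.float64(104.65868482352269), np.float64(235.96200560851995), np.float64(98.85192072961576), np.float64(235.43393939699368)]
yaw from y 27.060143910325113
yaw from x 27.448347813319184
(array([559.5, 238. , 163.3]), np.float64(1.721947009817794))
(array([621. , 116.1, 161. ]), np.float64(1.4164087815812552))
```

```bash
python3 -m crank '[[0,0,-290,-5,95],[0,0,-290,-5,95],[0,0,-290,-5,95],[0,0,-290,-5,95],[0,0,-290,-5,95],[0,0,-290,-5,95],[100,-80,-290,-5,95],[375,-300,-290,-5,95],[375,-300,-290,-5,95],[375,-300,-290,-5,95]]'
```

```text
t: 0.93
eef_pos: [316.3, -433.5, 503.8]
tcp_rot: [-3.141, -0.0, 0.473]
ft_force: [1.1, -0.1, 0.0]
opening: 1.0
grip_force: 0.0
```

```bash
python3 -m crank '[[276,-178,-15,0,95],[276,-178,-15,0,95],[276,-178,-15,0,95],[276,-178,-15,0,95],[276,-178,-15,0,95],[276,-178,-15,0,95],[276,-178,-15,0,95],[372,-454,-15,0,95],[372,-454,-15,0,95],[372,-454,-15,0,95]]'
python3 -m crank '[[150,-300,-20,0,95],[150,-300,-20,0,95],[150,-300,-20,0,95],[150,-300,-20,0,95],[150,-300,-20,0,95],[150,-300,-20,0,95],[150,-300,-20,0,95]]'
```

```text
t: 1.77
eef_pos: [452.9, -56.3, 517.4]
tcp_rot: [-3.141, 0.001, 0.474]
ft_force: [0.3, 0.0, 1.1]
opening: 1.003
grip_force: 0.0
t: 2.35
eef_pos: [449.5, 235.1, 535.2]
tcp_rot: [3.141, 0.0, 0.474]
ft_force: [1.4, -0.6, -0.8]
opening: 0.999
grip_force: 0.0
```

Run:
```python
from h import *; from cell import env
c=env.read_camera("wrist"); np.savez("w1.npz",**c); cv2.imwrite("pics/w1.png",cv2.resize(c["img"],(768,576),interpolation=cv2.INTER_CUBIC)); print(c["K"].round(1).tolist(),c["pose"].round(3).tolist(),env.state()["eef_pos"])
```

```text
[[326.0, 0.0, 256.8], [0.0, 326.0, 193.5], [0.0, 0.0, 1.0]] [[0.456, -0.857, -0.241, 517.245], [-0.89, -0.438, -0.125, 271.095], [0.002, 0.272, -0.962, 685.673], [0.0, 0.0, 0.0, 1.0]] [449.19595771 240.50628205 534.76009597]
```

View pics/w1.png

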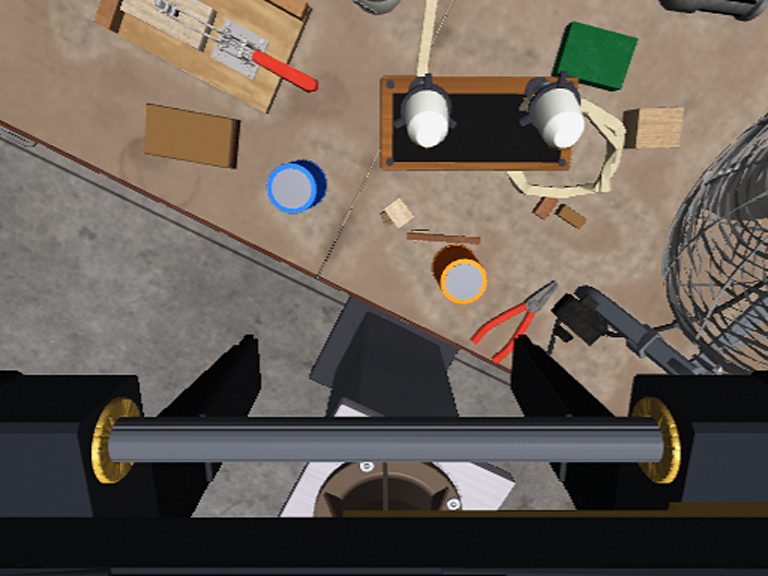

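The wrist view shows the rack square to the tool, so the yaw matches. Blue base is at (194,125) px, orange base at (309,187), and the noses near (287,87) and (377,87). I'll enlarge the pegs.

Run:
```python
from h import *
c=dict(np.load("w1.npz")); u0,v0,s=250,46,5
a=cv2.resize(c["img"][v0:118,u0:405],None,fx=s,fy=s,interpolation=cv2.INTER_CUBIC)
for i in range(0,155,10): cv2.line(a,(i*s,0),(i*s,600),(0,255,255),1); cv2.putText(a,str(u0+i),(i*s,10),0,.35,(0,255,0))
for j in range(4,72,10): cv2.line(a,(0,j*s),(800,j*s),(0,255,255),1); cv2.putText(a,str(v0+j),(0,j*s),0,.35,(0,255,0))
cv2.imwrite("pics/w1c.png",a)
```

```text
(no output)
```

View pics/w1c.png

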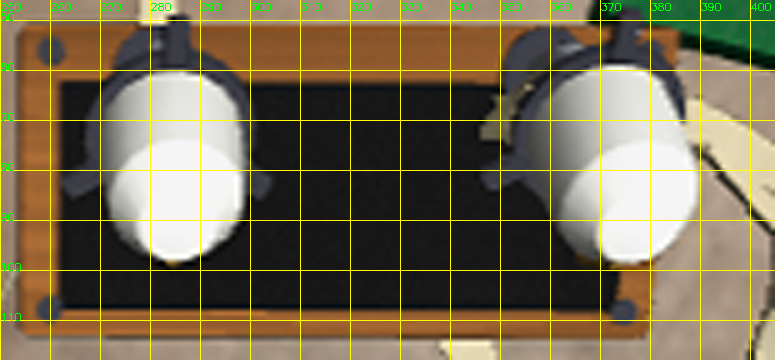

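Run:
```python
from h import *
from scipy.optimize import least_squares
np.set_printoptions(precision=1,suppress=True)
W,T,S=[dict(np.load(f)) for f in("w1.npz","top0.npz","scene0.npz")]
Cw=np.array([atz(W,p,52) for p in((253,51),(253,113),(380,113),(385,51))]);print("board wrist",Cw.tolist())
print("blue",atz(W,(194,125.3),86),"orange",atz(W,(308.7,187.3),86))
Rk=R.from_euler("z",27.1,degrees=True)*R.from_euler("y",-35,degrees=True)
a=Rk.apply([0,0,1]); print("a",a)
t=np.linspace(0,2*np.pi,73); ring=lambda r:np.c_[r*np.cos(t),r*np.sin(t),0*t]
def ext(c,O):
    P=np.vstack([Rk.apply(ring(21))+O+46*a,Rk.apply(ring(12))+O+60*a])
    q=np.array([proj(c,p) for p in P]); return np.r_[q.min(0),q.max(0)]
obs={"L":{0:(271.5,74,298.5,98.5),1:(217.2,171.2,230,184.3),2:(221.4,177.3,237.3,187.5)},
"R":{0:(361.5,74,388.7,98.5),1:(255.8,152.5,268.7,165.2),2:(250.2,161.9,264.4,173.4)}}
for k,o in obs.items():
    f=lambda O:np.concatenate([ext((W,T,S)[i],O)-v for i,v in o.items()])
    s=least_squares(f,[590,230,110],loss="soft_l1"); print(k,s.x,"nose",s.x+62*a,f(s.x))
```

```text
board wrist [[592.1253117069087, 316.0379045807421, 52.0], [495.5998470891392, 266.9851680722571, 52.0], [604.9651256823643, 53.431797220805834, 52.0], [700.4135504627849, 104.7248889179333, 52.0]]
blue [429.  352.2  86. ] orange [422.7 110.7  86. ]
a [-0.5 -0.3  0.8]
L [580.4 254.  123.7] nose [548.8 237.8 174.5] [-0.2 -0.2  0.3  0.  -0.4  0.4 -0.4 -0.4  0.6 -1.5  0.1  2.4]
R [643.9 129.8 120. ] nose [612.3 113.6 170.7] [-0.2  0.1  0.9  0.1 -0.3  0.3 -0.8 -0.1  0.5 -0.2 -0.5  0.6]
```

```bash
python3 -m crank '[[32,-108,375,0,95],[32,-108,375,0,95],[32,-108,375,0,95],[32,-108,375,0,95],[32,-108,375,0,95],[32,-108,375,0,95],[32,-108,375,0,95],[32,-108,375,0,95],[32,-108,375,0,95],[32,-108,375,0,95]]'
python3 - <<'E'
from h import *; from cell import env
c=env.read_camera("wrist"); np.savez("w2.npz",**c); cv2.imwrite("pics/w2.png",c["img"]); s=env.state();print(s["eef_pos"],s["tcp_rot"])
g=cv2.cvtColor(c["img"],cv2.COLOR_BGR2HSV); m=cv2.inRange(g,(100,120,60),(130,255,255)); print(cv2.boundingRect(m))
E
```

```text
t: 3.23
eef_pos: [427.4, 343.5, 155.2]
tcp_rot: [3.141, 0.006, 0.475]
ft_force: [-0.2, 1.0, -0.7]
opening: 1.0
grip_force: 0.0
[427.11826729 343.54936243 154.29693651] [3.1409843  0.00821349 0.47487128]
(205, 144, 84, 100)
```

View pics/w2.png

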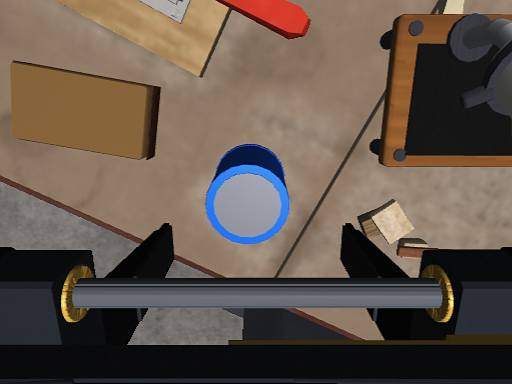

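The blue base disc is centred at (247.5,204) px.

Run:
```python
from h import *
c=dict(np.load("w2.npz")); p=atz(c,(247.5,204),86); o=np.array([427.1,343.5,154.3]); print(p)
Rt=R.from_euler("xyz",[3.141,.004,.4749]); print(Rt.inv().apply(p-o), [atz(c,q,86) for q in((206,204),(289,204))])
```

```text
[429.81523281 353.08734249  86.        ]
[ 7.07171354 -7.32531395 68.26793001] [array([416.45663127, 379.18125761,  86.        ]), array([443.18057446, 326.98026165,  86.        ])]
```

```bash
python3 -m crank '[[7,-7,40,0,95],[7,-7,80,0,95],[7,-7,106,0,95],[7,-7,106,0,95],[7,-7,106,0,55],[7,-7,106,0,50],[7,-7,106,0,50],[7,-7,106,0,50],[7,-7,106,0,50],[7,-7,106,0,50]]'
```

```text
t: 4.12
eef_pos: [432.8, 353.4, 55.4]
tcp_rot: [-3.141, -0.002, 0.474]
ft_force: [-2.0, -1.3, 10.0]
opening: 0.66
grip_force: 30.1
```

Gripped at z = 55, about 31 mm below the base. Next I lift and move above the left peg.

```bash
python3 -m crank '[[0,0,-30,0,50],[0,0,-70,0,50],[0,0,-110,0,50],[0,0,-150,0,50],[0,0,-200,0,50],[0,0,-208,0,50],[20,52,-208,0,50],[35,90,-208,0,50],[50,130,-208,0,50],[60,156,-208,0,50]]'; python3 -m crank '[[0,0,0,0,50],[0,0,0,0,50],[0,0,0,0,50]]'
python3 - <<'E'
from h import *; from cell import env
c=env.read_camera("scene"); np.savez("s2.npz",**c); s=env.state();print(s["eef_pos"],s["ft_force"]); cv2.imwrite("pics/s2.png",cv2.resize(c["img"][80:260,150:330],None,fx=3.3,fy=3.3,interpolation=cv2.INTER_CUBIC))
E
```

```text
t: 4.95
eef_pos: [557.4, 240.6, 262.8]
tcp_rot: [3.141, -0.001, 0.475]
ft_force: [0.5, 1.3, -0.8]
opening: 0.662
grip_force: 30.0
t: 5.2
eef_pos: [556.2, 241.9, 262.1]
tcp_rot: [-3.141, 0.001, 0.473]
ft_force: [-0.6, 0.2, -0.1]
opening: 0.66
grip_force: 30.0
[555.88692251 242.40839541 262.21248219] [-0.6690952   0.26469921 -1.09513567]
```

View pics/s2.png

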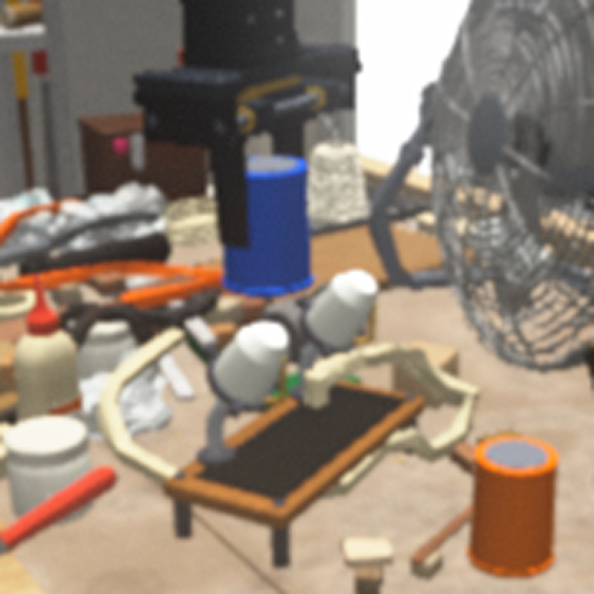

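The cup is held upright above the left nose, which sits at crop (265,340). Next I lower it over the nose and then drag it forward so it tilts.

```bash
python3 -m crank '[[2,0,18,0,50],[2,0,34,0,50],[2,0,45,0,50],[2,0,45,0,50],[-4,0,49,0,50],[-10,0,53,0,50]]';  python3 -m crank '[[-6,0,4,0,50],[-12,0,8,0,50],[-18,0,12,0,50],[-20,0,14,0,50],[-20,0,14,0,50]]'
python3 - <<'E'
from h import *; from cell import env
c=env.read_camera("scene"); np.savez("s3.npz",**c); s=env.state();print(s["eef_pos"],s["ft_force"],s["moment"]); cv2.imwrite("pics/s3.png",cv2.resize(c["img"][100:240,160:300],None,fx=4.2,fy=4.2,interpolation=cv2.INTER_CUBIC))
E
```

```text
t: 5.75
eef_pos: [548.1, 238.2, 210.1]
tcp_rot: [3.141, -0.004, 0.475]
ft_force: [3.2, 2.8, 0.7]
opening: 0.664
grip_force: 30.0
t: 6.17
eef_pos: [529.9, 228.5, 195.9]
tcp_rot: [3.141, -0.003, 0.474]
ft_force: [2.9, 4.2, 0.9]
opening: 0.641
grip_force: 29.8
[529.95441554 228.50452537 196.01588304] [2.19327366 4.69738002 0.8407884 ] [ 0.83520683 -0.57871585  0.10015025]
```

View pics/s3.png

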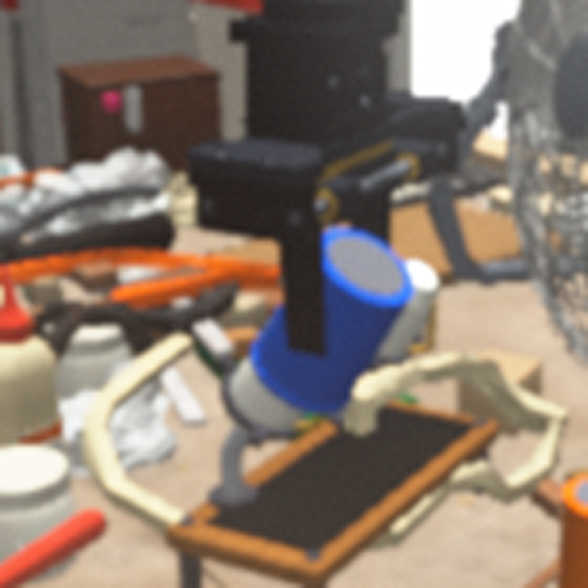

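The cup has pivoted to about the peg's lean and is on the nose. Next I push along the peg axis (dx 0.574, dz 0.819 per mm).

```bash
python3 -m crank '[[2.3,0,3.3,0,50],[4.6,0,6.6,0,50],[6.9,0,9.8,0,50],[9.2,0,13.1,0,50],[9.2,0,13.1,0,50]]'; python3 -m crank '[[1.7,0,2.5,0,50],[3.4,0,4.9,0,50],[3.4,0,4.9,0,50]]'; python3 -m crank '[[1.1,0,1.6,0,50],[2.3,0,3.3,0,50],[2.3,0,3.3,0,50]]'
```

```text
t: 6.63
eef_pos: [538.6, 232.7, 181.4]
tcp_rot: [3.142, -0.0, 0.474]
ft_force: [4.2, 4.0, -0.1]
opening: 0.643
grip_force: 29.9
t: 6.88
eef_pos: [541.5, 234.2, 176.7]
tcp_rot: [3.142, -0.0, 0.474]
ft_force: [4.2, 2.7, 1.6]
opening: 0.645
grip_force: 29.9
t: 7.13
eef_pos: [543.4, 235.2, 173.6]
tcp_rot: [3.142, -0.0, 0.474]
ft_force: [1.8, 2.2, 2.0]
opening: 0.64
grip_force: 29.9
```

```bash
cat > base.py <<'E'
from h import *
def along(c,p,O,off=-5):
    a=np.array([-.511,-.262,.819]); n=np.array([.729,.373,.574]); t=np.linspace(40,160,1201)
    q=np.array([proj(c,O+off*n+x*a) for x in t]); d=np.linalg.norm(q-p,axis=1); i=d.argmin(); return t[i],d[i]
OL=np.array([580.4,254,122]); OR=np.array([643.9,129.8,121.5])
E
python3 - <<'E'
from base import *; from cell import env
S=dict(np.load("s3.npz")); tcp=np.array([529.95,228.5,196]); a=np.array([-.511,-.262,.819])
print(proj(S,tcp+31*a),along(S,(248.1,163.8),OL))
def base(c,lo=(100,120,60),hi=(130,255,255)):
    m=cv2.inRange(cv2.cvtColor(c["img"],cv2.COLOR_BGR2HSV),lo,hi)
    n,l,st,ce=cv2.connectedComponentsWithStats(255-m,connectivity=4)
    return [(st[i].tolist(),ce[i].round(1).tolist()) for i in range(1,n) if 60<st[i][4]<600]
print(base(S)); c=env.read_camera("scene"); np.savez("s4.npz",**c); print(base(c)); s=env.state(); print(s["ft_force"],s["moment"])
for st,ce in base(c): print(along(c,ce,OL))
E
```

```text
[246.45441889 162.68720235] (np.float64(124.10000000000001), np.float64(1.4462027668887907))
[]
[]
[3.3461388  3.37086724 2.02497736] [ 0.61911282 -0.73187735  0.04652313]
```

```bash
cat >> base.py <<'E'
def base(c,ctr,lo,hi,k=3):
    """grey disc enclosed by coloured ring, near ctr"""
    x,y=int(ctr[0])-30,int(ctr[1])-30; im=cv2.resize(c["img"][y:y+60,x:x+60],None,fx=8,fy=8,interpolation=cv2.INTER_CUBIC)
    m=cv2.inRange(cv2.cvtColor(im,cv2.COLOR_BGR2HSV),lo,hi)
    cs,h=cv2.findContours(m,cv2.RETR_CCOMP,cv2.CHAIN_APPROX_NONE)
    for q,hh in zip(cs,h[0]):
        if hh[3]>=0 and cv2.contourArea(q)>2000:
            (u,v),ax,an=cv2.fitEllipse(q); yield (u/8+x-.44,v/8+y-.44),(np.array(ax)/8).round(1),round(an)
E
python3 - <<'E'
from base import *
for f in("s3","s4"):
    c=dict(np.load(f+".npz")); print(f,c["img"][164,230:268].tolist() if f=="s3" else "")
    for lo in((95,80,50),(95,110,50),(100,140,60)):
        for p,ax,an in base(c,(250,166),lo,(130,255,255)): print(lo,np.round(p,1),ax,an,along(c,p,OL))
E
```

```text
s3 [[36, 37, 42], [33, 35, 43], [35, 36, 43], [32, 35, 41], [35, 38, 44], [33, 37, 41], [87, 49, 44], [190, 83, 44], [241, 112, 50], [244, 134, 78], [225, 144, 116], [187, 152, 144], [170, 156, 155], [170, 160, 160], [170, 159, 160], [171, 161, 160], [170, 158, 158], [170, 160, 158], [170, 160, 159], [169, 159, 158], [170, 161, 159], [168, 160, 157], [168, 160, 158], [169, 160, 159], [182, 160, 155], [217, 150, 128], [248, 176, 139], [254, 241, 234], [255, 255, 255], [255, 255, 255], [255, 255, 255], [255, 255, 254], [239, 245, 248], [168, 195, 222], [103, 143, 185], [87, 129, 171], [84, 120, 156], [79, 98, 120]]
s4 
(95, 80, 50) [242.  171.5] [10.6 19. ] 125 (np.float64(97.0), np.float64(0.8384501456736433))
(95, 110, 50) [242.  171.5] [11.3 19.8] 126 (np.float64(97.1), np.float64(0.8155505138694784))
```

Rim is about 11 mm from the peg origin and the force is still low. I'll continue in small steps.

```bash
for i in 1; do python3 -m crank '[[0.6,0,0.8,0,50],[1.1,0,1.6,0,50],[1.1,0,1.6,0,50]]'; done; python3 -m crank '[[0.6,0,0.8,0,50],[1.1,0,1.6,0,50],[1.1,0,1.6,0,50]]'
```

```text
t: 7.43
eef_pos: [544.2, 235.6, 172.2]
tcp_rot: [3.142, 0.0, 0.474]
ft_force: [0.8, 2.7, 3.5]
opening: 0.643
grip_force: 29.9
t: 7.68
eef_pos: [545.1, 236.0, 171.0]
tcp_rot: [3.141, 0.0, 0.474]
ft_force: [-0.5, 0.0, 6.6]
opening: 0.644
grip_force: 30.0
```

```bash
python3 -m crank '[[0.6,0,0.8,0,50],[1.1,0,1.6,0,50],[1.1,0,1.6,0,50]]'
```

```text
t: 7.93
eef_pos: [545.5, 236.1, 170.4]
tcp_rot: [3.141, 0.001, 0.474]
ft_force: [-7.5, -3.8, 19.5]
opening: 0.64
grip_force: 30.2
```

```bash
python3 -m crank '[[0.5,0,0.8,0,50],[0.9,0,1.2,0,50],[0.9,0,1.2,0,50]]'
python3 - <<'E'
from base import *; from cell import env
c=env.read_camera("scene"); np.savez("s5.npz",**c)
for p,ax,an in base(c,(246,173),(95,100,50),(130,255,255)): print(np.round(p,1),ax,an,along(c,p,OL))
E
```

```text
t: 8.18
eef_pos: [545.8, 236.1, 170.1]
tcp_rot: [3.141, 0.002, 0.475]
ft_force: [-12.1, -6.8, 29.6]
opening: 0.643
grip_force: 30.5
[241.4 172.6] [11.  19.3] 126 (np.float64(93.4), np.float64(0.9877968766531176))
```

The axial force is 32 N for 0.4 mm of travel, so the rim is at the stop. I'll release and retreat upward.

```bash
python3 -m crank '[[0,0,0,0,70],[0,0,0,0,95],[0,0,0,0,95],[0,0,0,0,95],[0,0,-20,0,95],[0,0,-60,0,95],[0,0,-100,0,95],[0,0,-130,0,95],[-40,0,-130,0,95],[-80,0,-130,0,95]]'
python3 - <<'E'
from base import *; from cell import env
c=env.read_camera("scene"); np.savez("s6.npz",**c)
for p,ax,an in base(c,(246,173),(95,100,50),(130,255,255)): print(np.round(p,1),ax,an,along(c,p,OL))
E
```

```text
t: 9.07
eef_pos: [476.0, 200.5, 298.5]
tcp_rot: [3.141, -0.002, 0.475]
ft_force: [-0.2, -0.3, -0.6]
opening: 1.0
grip_force: 0.0
```

```bash
python3 -m crank '[[-35,22,0,0,95],[-70,44,30,0,95],[-87,55,70,0,95],[-87,55,110,0,95],[-87,55,148,0,95],[-87,55,148,0,95],[-87,55,148,0,95]]'
python3 - <<'E'
from base import *; from cell import env
c=dict(np.load("s6.npz"))
for lo in((90,60,50),(95,140,50),(100,100,100)):
    for p,ax,an in base(c,(243,175),lo,(130,255,255)): print(np.round(p,1),ax,an,along(c,p,OL))
w=env.read_camera("wrist"); np.savez("w3.npz",**w); s=env.state(); print(s["eef_pos"],s["tcp_rot"])
im=cv2.resize(w["img"],None,fx=2,fy=2); m=cv2.inRange(cv2.cvtColor(im,cv2.COLOR_BGR2HSV),(5,130,80),(22,255,255))
cs,h=cv2.findContours(m,cv2.RETR_CCOMP,cv2.CHAIN_APPROX_NONE)
Rt=R.from_euler("xyz",s["tcp_rot"])
for q,hh in zip(cs,h[0]):
    if hh[3]>=0 and cv2.contourArea(q)>3000:
        (u,v),ax,an=cv2.fitEllipse(q); P=atz(w,(u/2-.25,v/2-.25),86); print(u/2,v/2,np.array(ax)/2,P,Rt.inv().apply(P-s["eef_pos"]))
E
```

```text
t: 9.7
eef_pos: [422.7, 111.7, 148.6]
tcp_rot: [-3.14, 0.005, 0.474]
ft_force: [0.2, 0.4, 0.3]
opening: 0.999
grip_force: 0.0
[241.4 172.3] [ 9.8 18.3] 125 (np.float64(94.2), np.float64(0.7515229066861367))
[423.78809083 111.95390336 150.22409799] [-3.14107490e+00  1.60593480e-03  4.74198866e-01]
259.1596984863281 216.02981567382812 [65.23957825 69.17445374] [423.1384275  111.30890709  86.        ] [-0.7693599   0.31042639 64.22526423]
```

```bash
python3 -m crank '[[-1,0,40,0,95],[-1,0,80,0,95],[-1,0,95,0,95],[-1,0,95,0,95],[-1,0,95,0,55],[-1,0,95,0,50],[-1,0,95,0,50],[-1,0,95,0,50],[-1,0,95,0,50],[-1,0,95,0,50]]'
```

```text
t: 10.58
eef_pos: [423.1, 111.4, 55.7]
tcp_rot: [3.141, -0.002, 0.474]
ft_force: [-1.6, -1.3, 12.0]
opening: 0.661
grip_force: 30.2
```

```bash
python3 -m crank '[[0,0,-30,0,50],[0,0,-70,0,50],[0,0,-110,0,50],[0,0,-150,0,50],[0,0,-200,0,50],[0,0,-206,0,50],[35,17,-206,0,50],[70,34,-206,0,50],[105,50,-206,0,50],[140,67,-206,0,50]]'; python3 -m crank '[[30,14,0,0,50],[38,17,0,0,50],[38,17,0,0,50],[38,17,0,0,50]]'
python3 - <<'E'
from base import *; from cell import env
s=env.state(); d=s["eef_pos"]-OR; print(s["eef_pos"],"ex",d@[.8897,.4565,0],"ry",d@[-.4565,.8897,0],d[2])
E
```

```text
t: 11.42
eef_pos: [579.0, 115.7, 261.3]
tcp_rot: [3.141, -0.0, 0.474]
ft_force: [-0.7, 0.6, -1.5]
opening: 0.664
grip_force: 30.0
t: 11.75
eef_pos: [618.4, 117.9, 260.3]
tcp_rot: [-3.141, 0.002, 0.474]
ft_force: [-0.1, 0.8, -0.6]
opening: 0.662
grip_force: 30.0
[618.39604128 117.86556771 260.2723848 ] ex -28.138940411260393 ry 1.0244927452490602 138.77238479900325
```

```bash
python3 -m crank '[[1,1,18,0,50],[1,1,33,0,50],[1,1,44,0,50],[1,1,44,0,50],[-5,1,48,0,50],[-11,1,52,0,50],[-17,1,56,0,50],[-23,1,61,0,50],[-29,1,65,0,50],[-30,1,66,0,50]]'; python3 -m crank '[[0,0,0,0,50],[0,0,0,0,50]]'
python3 - <<'E'
from base import *; from cell import env
s=env.state(); d=s["eef_pos"]-OR; print("ex",d@[.8897,.4565,0],"ry",d@[-.4565,.8897,0],d[2],s["ft_force"],s["moment"])
c=env.read_camera("scene"); np.savez("s7.npz",**c); a=np.array([-.511,-.262,.819]); g=proj(c,s["eef_pos"]+31*a); print(g)
for lo in((3,100,50),(3,140,80)):
    for p,ax,an in base(c,g,lo,(25,255,255)): print(np.round(p,1),ax,an,along(c,p,OR))
cv2.imwrite("pics/s7.png",cv2.resize(c["img"][90:230,170:310],None,fx=4.2,fy=4.2,interpolation=cv2.INTER_CUBIC))
E
```

```text
t: 12.58
eef_pos: [592.7, 103.2, 195.3]
tcp_rot: [3.141, -0.002, 0.474]
ft_force: [4.6, 5.2, 2.0]
opening: 0.644
grip_force: 29.9
t: 12.75
eef_pos: [592.9, 103.2, 195.5]
tcp_rot: [3.141, -0.001, 0.474]
ft_force: [1.1, 1.9, 3.4]
opening: 0.644
grip_force: 30.0
ex -57.49080712224987 ry -0.382283687263011 74.01541703601129 [1.0772513  1.86198482 3.35400276] [ 0.52172022 -0.31699289  0.13361605]
[273.80671035 148.25761566]
```

View pics/s7.png

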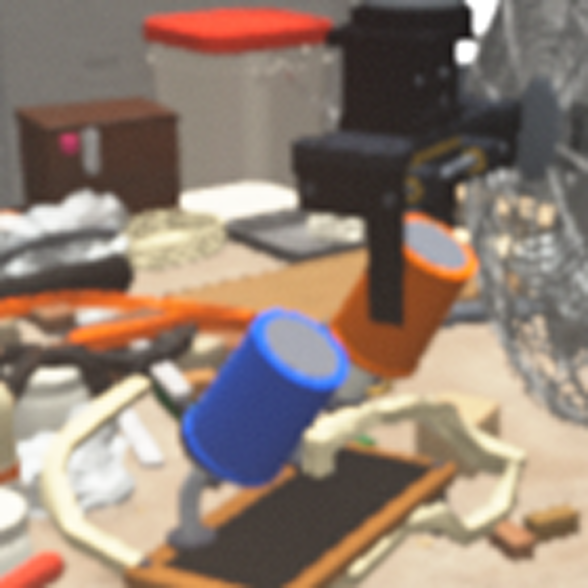

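The blue cup is seated and parallel to its peg. The orange cup is tilted onto the right peg, so I push it along the axis.

```bash
python3 -m crank '[[2.3,0,3.3,0,50],[4.6,0,6.6,0,50],[6.9,0,9.8,0,50],[9.2,0,13.1,0,50],[11.5,0,16.4,0,50],[11.5,0,16.4,0,50]]'; python3 -m crank '[[1.1,0,1.6,0,50],[2.3,0,3.3,0,50],[2.3,0,3.3,0,50]]'
```

```text
t: 13.3
eef_pos: [603.8, 108.8, 177.6]
tcp_rot: [3.142, -0.0, 0.474]
ft_force: [4.7, 3.6, -0.2]
opening: 0.641
grip_force: 29.9
t: 13.55
eef_pos: [605.5, 109.6, 174.9]
tcp_rot: [3.142, 0.0, 0.474]
ft_force: [3.2, 0.9, 2.0]
opening: 0.641
grip_force: 30.0
```

```bash
python3 -m crank '[[0.6,0,0.8,0,50],[1.1,0,1.6,0,50],[1.1,0,1.6,0,50]]'
```

```text
t: 13.8
eef_pos: [606.2, 110.1, 173.5]
tcp_rot: [3.142, 0.0, 0.474]
ft_force: [1.5, 0.1, 1.4]
opening: 0.646
grip_force: 30.0
```

```bash
python3 -m crank '[[0.6,0,0.8,0,50],[1.1,0,1.6,0,50],[1.1,0,1.6,0,50]]'
```

```text
t: 14.05
eef_pos: [607.2, 110.6, 171.9]
tcp_rot: [3.142, 0.0, 0.474]
ft_force: [0.5, -0.5, 1.8]
opening: 0.641
grip_force: 30.0
```

```bash
python3 -m crank '[[0.6,0,0.8,0,50],[1.1,0,1.6,0,50],[1.1,0,1.6,0,50]]'
```

```text
t: 14.3
eef_pos: [608.3, 111.1, 170.2]
tcp_rot: [3.142, 0.0, 0.474]
ft_force: [1.9, -0.1, 2.3]
opening: 0.642
grip_force: 30.0
```

```bash
python3 -m crank '[[0.6,0,0.8,0,50],[1.1,0,1.6,0,50],[1.1,0,1.6,0,50]]'
```

```text
t: 14.55
eef_pos: [609.3, 111.6, 168.6]
tcp_rot: [3.142, 0.0, 0.474]
ft_force: [1.3, -0.3, 2.1]
opening: 0.644
grip_force: 30.0
```

```bash
python3 -m crank '[[0.6,0,0.8,0,50],[1.1,0,1.6,0,50],[1.1,0,1.6,0,50]]'
```

```text
t: 14.8
eef_pos: [609.7, 111.9, 167.0]
tcp_rot: [-3.142, 0.002, 0.474]
ft_force: [-1.5, -2.5, 5.1]
opening: 0.643
grip_force: 30.1
```

```bash
python3 -m crank '[[0.6,0,0.8,0,50],[1.1,0,1.6,0,50],[1.1,0,1.6,0,50]]'
```

```text
t: 15.05
eef_pos: [610.0, 111.8, 166.4]
tcp_rot: [3.141, 0.003, 0.474]
ft_force: [-9.5, -5.9, 16.3]
opening: 0.638
grip_force: 30.3
```

```bash
python3 -m crank '[[0.4,0,0.6,0,50],[0.6,0,0.8,0,50],[0.6,0,0.8,0,50]]'
```

```text
t: 15.3
eef_pos: [610.1, 111.9, 166.3]
tcp_rot: [3.141, 0.004, 0.474]
ft_force: [-14.3, -7.4, 24.1]
opening: 0.64
grip_force: 30.5
```

```bash
python3 -m crank '[[0.3,0,0.4,0,50],[0.3,0,0.4,0,50]]'; python3 -m crank '[[0,0,0,0,70],[0,0,0,0,95],[0,0,0,0,95],[0,0,0,0,95],[0,0,-20,0,95],[0,0,-60,0,95],[0,0,-100,0,95],[0,0,-130,0,95],[-40,0,-150,0,95],[-80,0,-170,0,95]]'; python3 -m crank '[[-60,0,-40,0,95],[-60,0,-40,0,95],[-60,0,-40,0,95],[-60,0,-40,0,95]]';python3 - <<'E'
from base import *; from cell import env
for n in("wrist","scene"):
    c=env.read_camera(n); np.savez("f"+n+".npz",**c)
    for O,lo,hi in((OL,(95,100,50),(130,255,255)),(OR,(3,100,50),(25,255,255))):
        P=O+94*np.array([-.511,-.262,.819])
        g=proj(c,P); print(n,g)
        if not(40<g[0]<470 and 40<g[1]<340): continue
        for p,ax,an in base(c,g,lo,hi): print(np.round(p,1),ax,an,along(c,p,O))
E
```

```text
t: 15.47
eef_pos: [610.3, 111.9, 166.2]
tcp_rot: [3.141, 0.004, 0.474]
ft_force: [-16.3, -8.7, 26.6]
opening: 0.639
grip_force: 30.5
t: 16.3
eef_pos: [545.4, 79.1, 332.0]
tcp_rot: [3.141, 0.0, 0.475]
ft_force: [0.7, -0.3, -0.4]
opening: 0.999
grip_force: 0.0
t: 16.63
eef_pos: [492.0, 51.3, 372.6]
tcp_rot: [3.14, -0.002, 0.473]
ft_force: [-0.3, 0.4, -0.8]
opening: 0.998
grip_force: 0.0
wrist [105.52799237  56.49602294]
wrist [256.62851577  56.57545229]
[256.6  60.2] [47.4 49.5] 92 (np.float64(91.30000000000001), np.float64(0.06679428865041576))
scene [239.18482233 170.46383194]
scene [266.41790999 155.42845771]
[267.5 157.9] [ 8.7 16.8] 127 (np.float64(90.5), np.float64(0.499847175715684))
```

Both cups are released, at heights consistent with the force readings. I'll check the tilt by silhouette before handing in.

Run:
```python
from base import *
from scipy.optimize import minimize
c=dict(np.load("fscene.npz")); t=np.linspace(0,6.283,60); hsv=cv2.cvtColor(c["img"],cv2.COLOR_BGR2HSV); k=8
def sil(p,O,b):
    Rk=R.from_euler("z",27.1+p[2],degrees=True)*R.from_euler("y",-p[1],degrees=True)
    C=O+R.from_euler("ZY",[27.1,-35],degrees=True).apply([p[3],0,p[0]])
    P=np.vstack([np.c_[r*np.cos(t),r*np.sin(t),0*t+z] for r,z in((33,-43),(33,-37),(30,43))])
    q=np.array([proj(c,x) for x in Rk.apply(P)+C])-[b[0],b[1]]
    m=np.zeros((80*k,80*k),np.uint8); cv2.fillConvexPoly(m,cv2.convexHull((q*k+k/2).astype(np.int32)),255); return m>0
for nm,O,lo,hi in(("blue",OL,(95,80,40),(130,255,255)),("orange",OR,(3,120,50),(25,255,255))):
    g=proj(c,O+50*np.array([-.511,-.262,.819])); b=(int(g[0])-40,int(g[1])-40)
    m=cv2.inRange(hsv,lo,hi)[b[1]:b[1]+80,b[0]:b[0]+80]
    n,l,st,_=cv2.connectedComponentsWithStats(m); m=(l==1+st[1:,4].argmax()).astype(np.uint8)*255
    h=max(cv2.findContours(m,0,2)[0],key=cv2.contourArea); m=cv2.drawContours(m*0,[h],-1,255,-1)
    m=cv2.resize(m,None,fx=k,fy=k,interpolation=cv2.INTER_LINEAR)>127
    f=lambda p:-(m&sil(p,O,b)).sum()/(m|sil(p,O,b)).sum()
    s=minimize(f,[50,35,0,-5],method="Nelder-Mead",options=dict(initial_simplex=np.array([50,35,0,-5])+np.vstack([np.zeros(4),np.diag([6,10,10,5])])))
    print(nm,"along,tilt,yaw,n",s.x.round(1),"IoU",-s.fun)
```

```text
blue along,tilt,yaw,n [51.7 38.5 -6.8 -6.1] IoU 0.7980975309004433
orange along,tilt,yaw,n [51.2 34.4  1.2 -4.7] IoU 0.5541148518855525
```

```bash
python3 -c "
from cell import env
print(env.job_done())"
```

```text
the job is handed in; nothing more can be done
None
```

I hung the blue cup on the left peg and the orange cup on the right, pushed each to its stop (about 30 N) and let go, then handed the job in at about 17 s. My last tilt check was rough (a poor silhouette fit, especially for orange), and the hand-in returned no verdict.

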